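# Fit the sprung dust cap into the port of the light-measuring drum

### The arm

A 6-joint arm with a two-finger parallel gripper is mounted at the origin on a cart in front of the work surface, level with it; the furniture and walls round the work are solid. World frame = base frame: x ahead of the robot, y to its left, z up, the work surface at z = 0. Lengths are in m, angles in degrees, forces in N, time in s.
With the tool pointing down it reaches from about 0.4 to 0.825 m from the base axis. Payload 7 kg.
Tool frame: the origin (TCP) lies midway between the tips of the shut fingers; the grasp point (between the pads) lies 19 mm behind it; z points along the fingers, y is the line along which they close (so a half turn about z gives the same grasp; the last joint's range is limited). The gripper opens to 88 mm and grips with 3 to 60 N. Pads are 19 mm wide; open, the fingers measure 130 mm over their backs; the gripper's body (78 mm by 193 mm) begins 47 mm behind the grasp point.
Start: joints at [-48.982, 20.546, 0.682, 0, -70.136, -16.507], TCP at [0.28, -0.614, 0.227] pointing down, gripper open.
Joint ranges: [-176.03, 176.03], [-82.01, 121.73], [-58.28, 71.71], [-173.87, 95.51], [-174.79, -0.11], [-173.66, 173.66]. Speed limits (degrees/s): [136.94, 136.94, 172.46, 180, 180, 180].

### API

Orientations are given as a 3x3 rotation matrix whose columns are the frame's x, y, z axes.
In Python, from rig import robot gives the robot as it stands. Calls block until the motion is done:
- robot.goto(position, orientation): joint-space move of the TCP to a pose.
- robot.servo_line(position, ori=None, speed=0.15): straight line of the TCP; ori=None keeps the orientation; speed is the mean speed in m/s.
- robot.movej(angles): joint-space move.
- robot.move_gripper(opening): opening from 0.0 (shut) to 1.0 (fully open); the grip force is fixed at half the most; returns when the fingers have stopped.
- robot.dwell(seconds).
- robot.ik(position, orientation): joint angles nearest the present ones, or None.
- robot.grab_frame(name): name is "scene" or "top" or "wrist"; returns (picture, depth): 420x560x3 uint8, red, green, blue; 420x560 float32, m along the optical axis (not along the pixel's ray), 0 where there is no reading.
- robot.camera_info(name): a dict with "vfov" (degrees; the focal length in pixels is half the picture's height over the tangent of half this angle, whatever the lens; pixels are square), "cx", "cy" (the principal point, pixels), "k1" (the pictures are not rectified: a ray, as slopes to the right and down, at radius r is drawn at 1 + k1 r^2 times it, then the intrinsics apply), "view" (4x4, takes a point from world to camera coordinates); the wrist camera has in their place "T_tool_cam" (4x4, takes a point from camera to tool coordinates, whose origin is the TCP and whose axes are the flange's). Camera axes: x right, y down, z forward; pixel columns grow to the right and rows downward; lengths in m; the calibration is good to about 2 mm. A picture is of the moment at which its call begins: read the wrist's pose just before it. camera_info takes no time and is no camera call.
A pose or a line that the arm cannot do raises robot.Unreachable and nothing moves.
- robot.job_done(): hands the job in; it is judged then, once.
Readings, each from a call of its own:
- robot.read_t(): time.
- robot.read_qpos(): joint angles.
- robot.read_qvel(): joint speeds.
- robot.read_effort(): joint torques, N m.
- robot.read_position(): TCP position.
- robot.read_tcp_rot(): TCP orientation.
- robot.read_force(): force on the tool from outside, world axes, zero at the start.
- robot.read_ft_torque(): the same for the moment, N m.
- robot.read_grip_width(): opening from 0.0 (shut) to 1.0 (fully open).
- robot.read_finger_force(): force on a finger pad.
Only numpy, scipy, OpenCV 4.12 (cv2) and the standard library are available. Lean on these libraries where they do the work, as an engineer would, in place of code of your own. Each camera call takes 0.05 s, during which the arm holds its last target. There are 200 camera calls.

### The job

The light-measuring drum has been left open. Take the orange dust cap, squeeze its two sprung tabs together, lower it into the round port on top of the drum until its disc lies flat on the rim, and let go so that the tabs spring out under the rim and lock it. Leave the grey cap where it is: it belongs to another instrument.

Things in the scene. Friction and masses are not known exactly. Their poses are not given: they have to be found in the camera images.
- cap: Orange dust cap, 120 g: 100 mm disc, underside 15 mm and top 20 mm above the origin (centre of its underside, z up). Two pinch ears stand on the disc to 48 mm height, on either side along the cap's y axis, each 20 mm wide; outer faces 68 mm apart free, 36 mm pinched. Grip them there from above, fingers closing along y, tips just over the disc. Square lugs below: see joint and port.
- cap_tab (a joint): How far each ear of the orange cap is pinched in: 0 = fully out, 0.016 m = fully in, at a stop. Both move equally; a spring pushes them out (3 N to start, 6 N at the stop: grip with 10 to 25 N). Each carries below the disc a leg with a lug pointing outward, 2 to 7 mm above the cap's origin; lug tips 82 mm apart free (they cannot enter the port so), 50 mm pinched.
- port (a point): Centre of the round port, in the plane of the top of its black rim, z up; fixed white drum 104 mm across, 72 mm high. Opening 72 mm across, rim 6 mm thick, wide hollow 50 mm deep below. The pinched cap enters at any yaw with 9 mm to spare all round. Home: disc on the rim, cap origin 15 mm below this point, lugs 2 mm below the rim; springing out, the tabs centre the cap.
- grey_cap: Grey cap of the same shape and size as the orange one, standing loose on the bench; not to be used or moved. Origin: centre of its underside.
Things that resemble listed ones, but are neither listed nor needed, are in the scene too. Leave any green look-alike of the cap alone.

How it is judged (in metres and radians):
On the way:
1. the orange cap's legs are lowered into the port with the tabs pinched in (z of cap in the frame of port below -0.004 m and horizontal distance between cap and port below 0.02 m and value of joint cap_tab above 0.006 m).
At the end, for the whole second after the job is handed in: The orange cap sits in the port: centred within 8 mm, disc on the rim (cap origin 12 to 19 mm below the top of the rim), level within 0.1 rad, at rest, with its tabs sprung out to within 4 mm of fully out (horizontal distance between cap and port below 0.008 m and z of cap in the frame of port between -0.019 and -0.012 m and angle between cap's own z axis and vertical below 0.1 rad and value of joint cap_tab below 0.004 m and linear speed of cap below 0.02 m/s); the robot touches nothing.
It fails at once if the grey cap is moved by more than 30 mm (distance of grey_cap from where it was at the start of the episode above 0.03 m).
It also fails if it takes over 48 s, if anything falls off the work surface, if the arm or the gripper's body presses on something with over 40 N, if the wrist force passes 120 N, or if a joint passes its speed limit or range.

## Working session

There is one attempt and no reset: what is moved stays moved. The work goes in short steps, each a Python script; the robot and the scene stay as the last script left them, time stands still between calls to the robot, and variables do not carry over. Pictures are saved under pics/ and viewed, at most 10 in all, crops included, and the job is handed in when it is done.

```bash
ls; mkdir -p pics; cat > h.py <<'E'
import numpy as np, cv2
from rig import robot
def shot(n):
    p=None
    if n=="wrist": p=(np.array(robot.read_position()),np.array(robot.read_tcp_rot()))
    im,d=robot.grab_frame(n); ci=robot.camera_info(n)
    if n=="wrist":
        T=np.eye(4);T[:3,:3]=p[1];T[:3,3]=p[0]; M=T@np.array(ci["T_tool_cam"])
    else: M=np.linalg.inv(np.array(ci["view"]))
    h,w=im.shape[:2]; f=h/2/np.tan(np.radians(ci["vfov"])/2)
    vv,uu=np.mgrid[:h,:w].astype(float); x=(uu-ci["cx"])/f;y=(vv-ci["cy"])/f
    rd=np.hypot(x,y); r=rd.copy()
    for _ in range(20): r=rd/(1+ci["k1"]*r*r)
    s=np.where(rd>0,r/np.maximum(rd,1e-9),1)
    R=np.stack([x*s,y*s,np.ones_like(x)],-1)@M[:3,:3].T
    P=M[:3,3]+R*d[...,None]
    P[d<=0]=np.nan
    return im,d,R,M[:3,3],P
def plane(R,o,z): return o+R*((z-o[2])/R[...,2])[...,None]
def save(n,im): cv2.imwrite("pics/"+n,im[...,::-1])
E
python3 - <<'E'
from h import *
a=[]
for n in("scene","top"):
    im,d,R,o,P=shot(n); save(n+"0.png",im); np.savez(n+"0.npz",im=im,d=d,R=R,o=o,P=P); print(n,o)
    hsv=cv2.cvtColor(im,cv2.COLOR_RGB2HSV)
    m=((hsv[...,0]>4)&(hsv[...,0]<22)&(hsv[...,1]>140)&(hsv[...,2]>90)).astype(np.uint8)
    k,l,st,c=cv2.connectedComponentsWithStats(m)
    for i in range(1,k):
        if st[i,4]>40: print(st[i],c[i],np.nanmedian(P[l==i],0))
E
```

```text
pics
scene [-0.43617467 -0.9360655   1.01830887]
[362 250  22  24 228] [371.71929825 263.79824561] [ 0.4530968  -0.40648063  0.01895761]
[384 253  38  11  78] [399.70512821 257.67948718] [ 0.25013867 -0.57615036  0.31793146]
top [ 0.30196508 -0.05929394  1.42864444]
[383 179  34  35 887] [399.30890643 196.27621195] [ 0.48491958 -0.40897912  0.0188836 ]
```

View pics/top0.png

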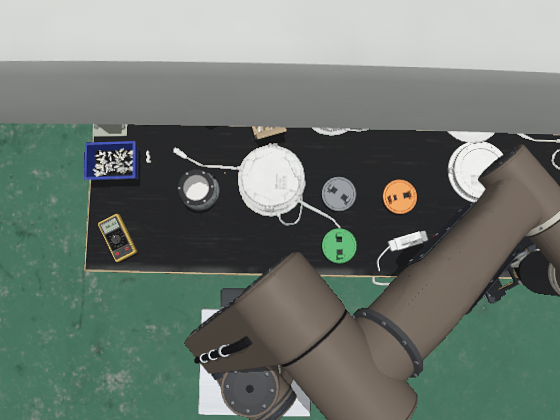

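View pics/scene0.png

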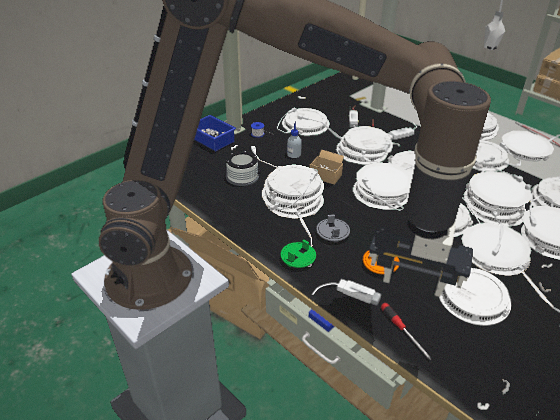

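The top view shows the orange cap at (399,196), the grey cap at (339,194), the green look-alike at (339,246) and the open drum at (198,190). There is an overhead shelf at the top, rows <130. Next I measure the cap, the port and the shelf.

```bash
python3 - <<'E'
from h import *
z=np.load("top0.npz");im,P,R,o=z["im"],z["P"],z["R"],z["o"]
print("shelf",P[40,::80].round(3).tolist(),P[95,::80].round(3).tolist())
def circ(z0,z1,u,v,r=40):
    m=np.zeros(im.shape[:2],bool); m[v-r:v+r,u-r:u+r]=True
    m&=(P[...,2]>z0)&(P[...,2]<z1); q=P[m]
    c=cv2.minEnclosingCircle(q[:,:2].astype(np.float32)); print(u,v,len(q),np.round(c[0],4),round(c[1],4),np.median(q,0).round(4)); return q
circ(.062,.082,198,190); circ(.013,.027,399,196,24)
circ(.013,.027,339,194,24)
q=circ(.035,.06,399,196,20)
print(q.round(3).tolist())
s=np.load("scene0.npz")
crop=np.hstack([cv2.resize(im[165:225,370:430],(390,390),interpolation=0),cv2.resize(im[160:220,168:228],(390,390),interpolation=0)]);save("c.png",crop)
E
```

```text
shelf [[0.332, -0.018, 1.363], [0.332, -0.031, 1.364], [0.332, -0.042, 1.364], [0.332, -0.053, 1.364], [0.333, -0.065, 1.363], [0.333, -0.076, 1.363], [0.333, -0.087, 1.364]] [[0.328, -0.012, 1.351], [0.329, -0.025, 1.35], [0.329, -0.039, 1.349], [0.328, -0.052, 1.351], [0.328, -0.065, 1.353], [0.329, -0.079, 1.352], [0.328, -0.091, 1.355]]
198 190 576 [0.516  0.1442] 0.0909 [0.4974 0.1752 0.0713]
399 196 808 [ 0.4875 -0.4106] 0.0511 [ 0.4867 -0.4098  0.0189]
339 194 854 [ 0.484  -0.2153] 0.0674 [ 0.4901 -0.2284  0.0188]
399 196 52 [ 0.4878 -0.4106] 0.0357 [ 0.4876 -0.4096  0.0453]
[[0.505, -0.438, 0.045], [0.504, -0.44, 0.047], [0.503, -0.434, 0.036], [0.502, -0.436, 0.04], [0.502, -0.437, 0.045], [0.501, -0.439, 0.05], [0.5, -0.433, 0.038], [0.5, -0.436, 0.039], [0.498, -0.439, 0.049], [0.499, -0.442, 0.048], [0.497, -0.436, 0.038], [0.495, -0.437, 0.048], [0.497, -0.441, 0.041], [0.496, -0.443, 0.046], [0.493, -0.437, 0.046], [0.493, -0.44, 0.048], [0.493, -0.444, 0.043], [0.488, -0.375, 0.05], [0.488, -0.378, 0.05], [0.488, -0.381, 0.049], [0.49, -0.438, 0.044], [0.49, -0.441, 0.044], [0.49, -0.443, 0.047], [0.49, -0.446, 0.047], [0.487, -0.375, 0.035], [0.486, -0.377, 0.042], [0.487, -0.38, 0.04], [0.486, -0.381, 0.049], [0.488, -0.44, 0.036], [0.488, -0.441, 0.041], [0.487, -0.442, 0.047], [0.487, -0.446, 0.044], [0.484, -0.377, 0.041], [0.483, -0.378, 0.049], [0.482, -0.38, 0.051], [0.483, -0.384, 0.048], [0.486, -0.44, 0.035], [0.481, -0.377, 0.041], [0.48, -0.379, 0.046], [0.48, -0.381, 0.049], [0.48, -0.385, 0.045], [0.478, -0.378, 0.037], [0.477, -0.378, 0.051], [0.478, -0.382, 0.044], [0.478, -0.386, 0.041], [0.476, -0.378, 0.036], [0.475, -0.381, 0.037], [0.474, -0.381, 0.047], [0.474, -0.384, 0.047], [0.473, -0.381, 0.037], [0.471, -0.381, 0.047], [0.471, -0.384, 0.049]]
```

View pics/c.png

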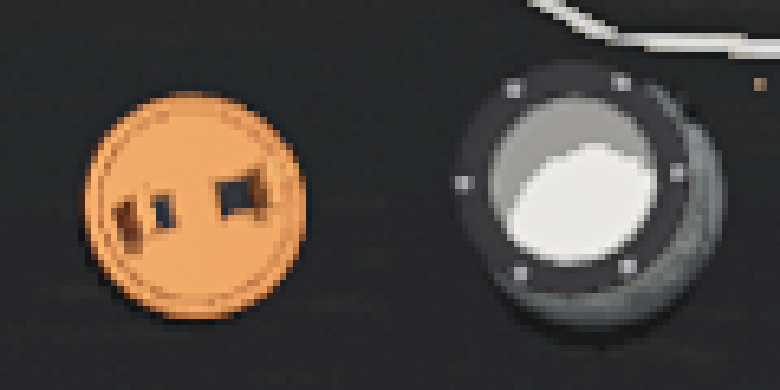

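Crop: the orange ears lie left and right, at about (130,222) and (245,192), so cap yaw is about 15°. The port opening is centred near crop (573,180). Now I move over the cap and check it with the wrist camera.

```bash
cat >> h.py <<'E'
def ori(yaw):
    y=np.array([-np.sin(yaw),np.cos(yaw),0]); z=np.array([0,0,-1.]); return np.stack([np.cross(y,z),y,z],1)
E
python3 - <<'E'
from h import *
z=np.load("top0.npz");im,P,R,o=z["im"],z["P"],z["R"],z["o"]
hsv=cv2.cvtColor(im,cv2.COLOR_RGB2HSV)
# opening of port: bright inner blob, surrounded by rim
m=((im.max(2)>95)&(P[...,2]<.06)).astype(np.uint8); sub=np.zeros_like(m); sub[168:204,180:212]=m[168:204,180:212]
k,l,st,c=cv2.connectedComponentsWithStats(sub); i=1+np.argmax(st[1:,4]); print(st[i],c[i])
q=plane(R,o,.072)[l==i][:,:2].astype(np.float32); print("opening",cv2.minEnclosingCircle(q),q.mean(0))
mm=np.zeros(m.shape,bool); mm[165:212,175:220]=True; mm&=(P[...,2]>.066)&(P[...,2]<.08)
q=P[mm]; print("rim",cv2.minEnclosingCircle(q[:,:2].astype(np.float32)),np.median(q[:,2]))
for u,v in((270,180),(470,170),(240,180)): print(u,v,P[v,u])
for yaw in(.26,.26-np.pi): print(yaw,robot.ik([.488,-.41,.2],ori(yaw)))
for yaw in(-2.9,-.5,0,.5,1): print(yaw,robot.ik([.497,.175,.2],ori(yaw)))
print(robot.read_tcp_rot())
E
```

```text
[184 175  24  25 470] [195.46595745 186.67446809]
opening ((0.49533703923225403, 0.1773931235074997), 0.03546896576881409) [0.49559888 0.17820668]
rim ((0.4963722825050354, 0.17812380194664001), 0.051860541105270386) 0.07164582665047359
270 180 [ 0.51675438 -0.03122536  0.08260482]
470 170 [ 0.56867934 -0.62242805  0.02197266]
240 180 [0.51897705 0.05450499 0.05859362]
0.26 [-22.52272758  18.03221856  -6.54361567   0.         -65.42416577
 -52.58036975]
-2.8815926535897933 [-22.52272758  18.03221856  -6.54361567   0.         -65.42416577
 127.41963025]
-2.9 [ 40.74442809   7.73970388 -20.15277712   0.         -62.107519
  63.09781132]
-0.5 [  40.74442809    7.73970388  -20.15277712    0.          -62.107519
 -159.39231785]
0 [  40.74442809    7.73970388  -20.15277712    0.          -62.107519
 -130.74442809]
0.5 [  40.74442809    7.73970388  -20.15277712    0.          -62.107519
 -102.09653834]
1 [ 40.74442809   7.73970388 -20.15277712   0.         -62.107519
 -73.44864858]
[[-9.09921949e-01 -4.14778823e-01 -7.58343833e-04]
 [-4.14779490e-01  9.09921020e-01  1.30822370e-03]
 [ 1.47409506e-04  1.50492693e-03 -9.99998857e-01]]
```

```bash
python3 - <<'E'
from h import *
robot.goto([.488,-.41,.20],ori(.26)); print(robot.read_t(),robot.read_position())
im,d,R,o,P=shot("wrist"); save("w1.png",im)
hsv=cv2.cvtColor(im,cv2.COLOR_RGB2HSV)
m=((hsv[...,0]>4)&(hsv[...,0]<24)&(hsv[...,1]>120)&(hsv[...,2]>60))
a=m&(P[...,2]>.013)&(P[...,2]<.026); q=P[a][:,:2].astype(np.float32); print("disc",len(q),cv2.minEnclosingCircle(q),np.median(P[a],0))
e=(P[...,2]>.038)&(P[...,2]<.055)&(np.linalg.norm(P[...,:2]-[.488,-.41],axis=-1)<.06)
k,l,st,c=cv2.connectedComponentsWithStats(e.astype(np.uint8))
for i in range(1,k):
    if st[i,4]>80: q=P[l==i]; print("ear",st[i],((q.max(0)+q.min(0))/2).round(4),cv2.minAreaRect(q[:,:2].astype(np.float32)))
E
```

```text
1.225 [ 0.48763971 -0.41059615  0.20013792]
disc 5596 ((0.487185537815094, -0.41282522678375244), 0.049948550760746) [ 0.48235057 -0.41329073  0.01927621]
ear [241 176   9  21 175] [ 0.494  -0.4417  0.0434] ((0.4940362274646759, -0.44180744886398315), (0.01917547918856144, 0.008024838753044605), 12.548298835754395)
ear [300 177   9  21 175] [ 0.4795 -0.384   0.0436] ((0.47943541407585144, -0.383870929479599), (0.01969747245311737, 0.008029207587242126), 14.772026062011719)
```

View pics/w1.png

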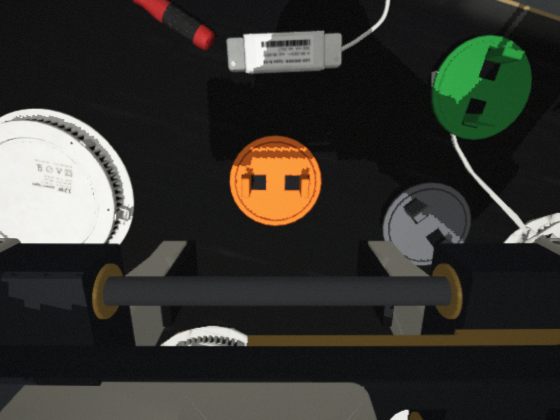

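The wrist view shows the orange cap whole at (276,181), ears left and right at (246,186) and (305,187), fingers aligned either side with free space. Grasping.

```bash
python3 - <<'E'
from h import *
r=ori(np.radians(14.1))
robot.goto([.487,-.413,.09],r); robot.servo_line([.487,-.413,.024],r,.1)
print(robot.read_position(),robot.read_force())
robot.move_gripper(.38); print(robot.read_t(),robot.read_grip_width()*.088,robot.read_finger_force(),robot.read_force())
robot.dwell(.2)
robot.servo_line([.487,-.413,.20],r,.12); print(robot.read_t(),robot.read_grip_width()*.088,robot.read_finger_force(),robot.read_force())
robot.goto([.496,.178,.20],ori(.5)); print(robot.read_t(),robot.read_position(),robot.read_finger_force())
for n in("wrist","top"):
    im,d,R,o,P=shot(n); save(n+"2.png",im); np.savez(n+"2.npz",im=im,P=P)
E
```

```text
[ 0.48757667 -0.41328734  0.02476801] [ 0.14201638 -0.04482161 -0.30049487]
3.5583 0.034485365628284456 30.06142795085907 [-0.93409644  3.11916468  9.1606228 ]
5.375 0.03461840482027782 29.984728395938873 [ 0.0747958  -0.26633085 -1.55845747]
7.4917 [0.49627379 0.17737537 0.19996827] 29.984531700611115
```

View pics/wrist2.png

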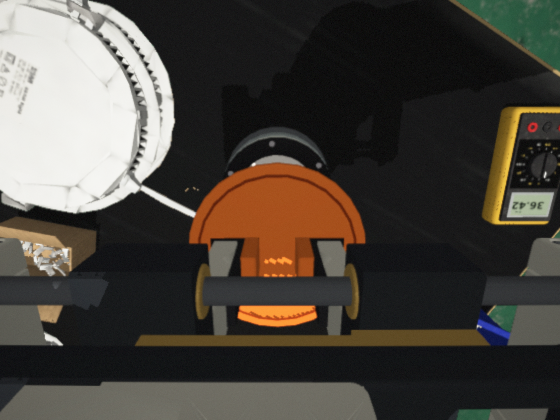

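The cap is firmly held and level, disc spanning (190–364, 165–325), with the port behind it at (277,155). I check the in-hand offset and rim height by circle fits, then insert.

```bash
python3 - <<'E'
from h import *
z=np.load("wrist2.npz");im,P=z["im"],z["P"]
hsv=cv2.cvtColor(im,cv2.COLOR_RGB2HSV)
m=(hsv[...,0]>2)&(hsv[...,0]<24)&(hsv[...,1]>120)&(hsv[...,2]>40)&(P[...,2]>.17)&(P[...,2]<.21)
m[240:]=False
def fit(ed):
    A=np.c_[2*ed,np.ones(len(ed))]; s=np.linalg.lstsq(A,(ed**2).sum(1),rcond=None)[0]; return s[:2],np.sqrt(s[2]+s[:2]@s[:2])
top=[P[np.argmax(m[:,u]),u,:2] for u in range(200,355,3) if m[:,u].any()]
print("cap",fit(np.array(top)),np.median(P[m],0),P[m][:,2].min(),P[m][:,2].max())
k=(P[...,2]>.066)&(P[...,2]<.078); k[:,:222]=False;k[:,335:]=False;k[180:]=False
t=np.array([P[np.argmax(k[:,u]),u,:2] for u in range(232,325,2) if k[:,u].any()]); print("rim",fit(t),np.median(P[k],0)[2])
print(robot.read_position())
E
```

```text
cap (array([0.49659927, 0.1774494 ]), np.float64(0.04981621320388507)) [0.47198296 0.1633776  0.19418648] 0.19013076875721974 0.20155933694269396
rim (array([0.49484648, 0.17632479]), np.float64(0.0513486055405798)) 0.07113480776924686
[0.49629932 0.17732343 0.19994108]
```

```bash
python3 - <<'E'
from h import *
x,y=.4953,.1771
robot.servo_line([x,y,.115],None,.1); robot.servo_line([x,y,.088],None,.05)
z=.088; print(robot.read_force())
while z>.079:
    z-=.001; robot.servo_line([x,y,z],None,.03); f=np.array(robot.read_force())
    print(round(z,4),robot.read_position()[2].round(4),f.round(1))
    if abs(f[2])>10: break
print(robot.read_t(),robot.read_finger_force(),robot.read_grip_width()*.088)
E
```

```text
[-1.16194792  0.33963264 -0.91968557]
0.087 0.0872 [-0.2  0.6 -0.4]
0.086 0.086 [ 0.2 -0.3 -1.2]
0.085 0.0849 [ 0.3  0.4 -1.5]
0.084 0.0839 [-0.   0.7 -1.3]
0.083 0.0829 [ 1.1 -1.  -1.3]
0.082 0.082 [ 0.8 -0.3  0.5]
0.081 0.0819 [-3.3 -1.2  9.1]
0.08 0.0817 [-6.5 -0.5 16.4]
11.2833 30.094309151172638 0.03492006198924768
```

Contact at 0.082, as expected for the disc on the rim. Release, retreat and check.

```bash
python3 - <<'E'
from h import *
robot.move_gripper(1.0); robot.dwell(.2); print(robot.read_grip_width(),robot.read_force())
robot.servo_line([.4953,.1771,.20],None,.12)
robot.servo_line([.4453,.1771,.26],None,.2); robot.dwell(.2)
im,d,R,o,P=shot("wrist"); save("w3.png",im)
c=np.array([.4953,.1771]); n=np.linalg.norm(P[...,:2]-c,axis=-1)<.07
hsv=cv2.cvtColor(im,cv2.COLOR_RGB2HSV)
m=n&(hsv[...,0]>2)&(hsv[...,0]<24)&(hsv[...,1]>120)&(P[...,2]>.065)&(P[...,2]<.09)
q=P[m]; print(cv2.minEnclosingCircle(q[:,:2].astype(np.float32)),np.median(q[:,2]),np.linalg.lstsq(np.c_[q[:,:2],np.ones(len(q))],q[:,2],rcond=None)[0])
k,l,st,_=cv2.connectedComponentsWithStats((n&(P[...,2]>.095)&(P[...,2]<.115)).astype(np.uint8))
for i in range(1,k):
    if st[i,4]>40: print("ear",st[i],np.mean(P[l==i],0))
print(robot.read_t())
E
```

```text
0.9974397977895172 [0.34615887 0.30025937 0.08243512]
((0.4968591332435608, 0.1772511899471283), 0.05164327472448349) 0.07624086109985995 [ 0.00487176 -0.0020711   0.07421408]
ear [222 218   9  20 170] [0.50796125 0.15033551 0.10273583]
ear [278 218   8  21 156] [0.48030505 0.20178728 0.10340078]
14.4417
```

View pics/w3.png

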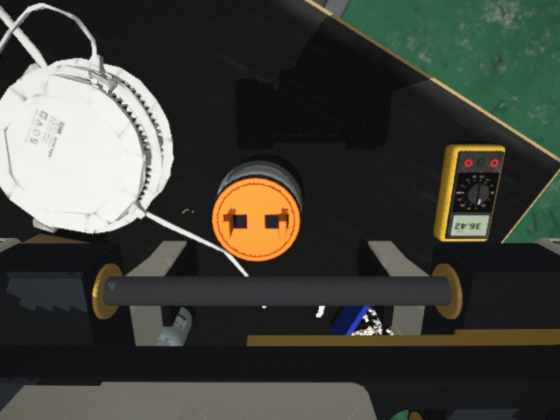

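The cap sits flat on the drum at (257,218). Its ears at (227,222) and (283,222) are 58 mm apart against 59.7 mm when free, so the tabs are out. Handing in.

```bash
python3 -c "
from rig import robot
print(robot.job_done())"
```

```text
the job is handed in; nothing more can be done
None
```

The orange cap is in the port with its disc flat on the rim and its tabs sprung out, the grey cap was left alone, and the job was handed in at about 14.5 s; the interface returned no verdict.

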